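# Lock the plate camera's lens without turning its barrel

## Robot

A 7-joint arm with a two-finger parallel gripper is mounted at the origin on a cart in front of the work surface, level with it; the furniture and walls round the work are solid. World frame = base frame: x ahead of the robot, y to its left, z up, the work surface at z = 0. Lengths are in m, angles in rad, forces in N, time in s.
With the tool pointing down it reaches from about 0.375 to 0.925 m from the base axis. Payload 3.1 kg.
Tool frame: the origin (TCP) lies at the very end of the fingers, on their centre line; the grasp point (between the pads) lies 19 mm behind it (ctrl.tcp_to_grasp is the distance from the TCP to the grasp point, in m); z points along the fingers, y is the line along which they close (so a half turn about z gives the same grasp; the last joint's range is limited). The gripper opens to 85 mm and grips with 20 to 120 N. Pads are 22 mm wide; open, the fingers measure 114 mm over their backs; the gripper's body (76 mm by 85 mm) begins 54 mm behind the grasp point. The pads swing forward as they close: fully open they stand 13 mm farther back than shut.
Start: joints at [1.19, 0.383, 0.044, 1.598, -0.018, 1.161, -0.05], TCP at [0.181, -0.624, 0.231] pointing down, gripper open.
Joint ranges: [-2.61, 2.61], [-0.41, 2.15], [-1.48, 1.57], [0, 2.5], [-1.57, 4.71], [0.05, 1.97], [-2.85, 2.85]. Speed limits (rad/s): [2.79, 2.79, 3.14, 3.14, 3.14, 3.14, 3.14].

## Interface

Orientations are given as a unit quaternion [w, x, y, z].
In Python, from plant import ctrl gives the robot as it stands.
- The arm moves only by the shell command python3 -m crank [OPENING] [FORCE], which reads ROWS from standard input. ROWS is a JSON list of rows, 1 to 12 of them, each an object with the fields d (a list: dx, dy, dz in parts of the range, where 1.0 means 0.6 m), rot (a list: a rotation vector rx, ry, rz in fractions of the full range, 1 being pi rad); a field left out counts as zero; each row is the pose to reach, as a shift and turn from the pose commanded when the command began, along the tool's axes at that moment; what a row does not reach only later rows make up. A row lasts 1/12 s, in which the tool goes at most 0.0417 m and 0.125 rad, less where a joint would pass 70% of its speed; a pose out of reach is approached as far as the arm can. OPENING is the opening from 0.0 (shut) to 1.0 (fully open), set as the command begins (- or left out keeps the last). The fingers move at their own pace and stop on an object; FORCE is the grip in N (left out, the last holds). Time passes only in rows, so rows that do not move let the fingers close. It prints the time, the measured TCP pose, the force, the opening and the grip force at its end. No shift or turn number may pass 1 either way. Input that does not fit is refused with a message, and nothing moves.
- ctrl.sense(): the state, without advancing time (a new reading comes with each control period).
- ctrl.camera(name): name is "side" or "top" or "wrist"; returns the picture (480x640x3 uint8, red, green, blue); there is no depth.
- ctrl.calibration(name): a dict with "vertical_fov" (degrees; the focal length in pixels is half the picture's height over the tangent of half this angle, whatever the lens; pixels are square), "cx", "cy" (the principal point, pixels), "origin" and "rotation" of the camera in the world; the wrist camera has in their place "tool_from_camera" (4x4, takes a point from camera to tool coordinates, whose origin is the TCP and whose axes are the flange's). Camera axes: x right, y down, z forward; pixel columns grow to the right and rows downward; lengths in m; the calibration is good to about 2 mm. A picture is of the moment at which its call begins: read the wrist's pose just before it. calibration takes no time and is no camera call.
- ctrl.job_done(): hands the job in; it is judged then, once.
Trained networks look in the newest picture that a camera, given by its name, has taken for a name from the list of things; names that differ only in an ending like _2 or _b are one class to them, and where a whole thing is asked for, a point or a joint stands for the part that bears it (a point fixed in the world has none). Each returns a list of dicts, best first, with "conf" (0 to 1); they miss things now and then, are a little off and sometimes report something else, mostly with a low value. They report only what shows in the picture. A call takes as long as a camera call.
- ctrl.trace(name, camera): "mask" (480x640 bool, what is visible of it) and "box" ([centre column, centre row, width, height] in pixels, round what is visible of it).
The state is a dict: "time": time; "joint_positions": joint angles; "dq": joint speeds; "tau": joint torques, N m; "position": TCP position; "tool_rot": TCP orientation; "force": force on the tool from outside, world axes, zero at the start; "torque": the same for the moment, N m; "finger_gap": opening from 0.0 (shut) to 1.0 (fully open); "grasp_force": force on a finger pad.
Only numpy, scipy, OpenCV 4.12 (cv2) and the standard library are available. Lean on these libraries where they do the work, as an engineer would, in place of code of your own. Each camera call takes 0.05 s, during which the arm holds its last target. There are 200 camera calls.

## Task

The plate camera's lens is in focus but its knurled lock ring is still loose, and the barrel turns along with the ring unless it is held. Put the steel lens key fully down over the barrel's flats with its tail beside a standoff, so that the standoff stops it turning clockwise; then, with the key in place, turn the lock ring clockwise (seen from above) until it is firmly tight but not overtightened, keeping the barrel where it is set. Lift the key off again and lay it flat on the bench, gently and without disturbing the other things.

Things in the scene. Friction and masses are not known exactly. Their poses are not given: they have to be found in the camera images.
- camera_unit: plate camera, fixed to the bench: white base 162 x 162 x 14 mm, black head, lens looking straight up over the base's centre. Origin: centre of its underside, z up along the lens axis. Four steel standoffs, 12 mm thick, at x, y = +-67.2 mm (95 mm from the axis), 108 mm high, the last 5 mm pointed. The aluminium mount under the ring is 80 mm across, top at z = 58 mm
- barrel_seat (a point): shoulder of the barrel on which the key rests, on the lens axis, 79.5 mm above the bench; turns with the barrel. Above it stands a double-flat block, 36 mm (x) by 28 mm (y), corners cut 5 mm, straight for 12.5 mm, then bevelled 2.5 mm a side to its top at 97 mm. A key with its tail along this +x or -x has a standoff 0.4 to 2.6 mm away on its clockwise side
- barrel (a joint): turn of the lens barrel, rad, clockwise from above positive; 0 = on its mark (starts within 0.012; allowed within 0.17). It turns in the camera at 0.06 N m, less than the ring's drag, so unheld it goes round with the ring
- ring_middle (a point): middle of the knurled black lock ring, on the lens axis, 68 mm above the bench. Ring 66 mm in diameter, 16 mm high (60 to 76 mm above the bench); loose, it turns at 0.18 N m. How far it must turn on the barrel before it first touches is not known: 0.3 to 1.15 rad, after some 0.1 rad in which the key's slack is taken up. All torque on the ring passes into the barrel and so into the key
- clamp (a joint): how far the ring has been turned beyond first touch, rad; 0 while loose. At first touch the torque jumps to 0.25 N m, then rises by 4 N m per rad. Properly tight is 0.02 to 0.20 rad (0.33 to 1.05 N m while turning; standing still, up to 0.5 less). Let go, it stays where it is up to 0.06, and springs back to about 0.06 from beyond
- key: steel lens key, 0.14 kg, lying flat. Origin: centre of the eye, on the underside; x along the tail, z up. Closed head 52 (x) by 46 (y) by 12 mm high, corners cut (y sides 38 mm long, 60 mm over the corners), eye 37.6 (x) by 29.6 mm (y); tail 12 mm wide, 5 mm thick, level with the underside, to x = 113.7 mm, end yellow. Seated, its underside is 79.5 mm above the bench, 3.5 mm above the ring
- pcr_plate: grey well plate on a black rack, 86 x 128 x 32 mm, bystander; origin under its centre
- jar: white jar with yellow lid, 65 mm across, 84 mm high, bystander; origin under its centre
- bottle: clear wide-mouth bottle with white cap, 62 mm across, 102 mm high, bystander; origin under its centre

How it is judged:
By the outcome, as a careful person would: the job done as asked, in the order asked, and still so for the second after the job is handed in, with the robot touching nothing.
It also fails if it takes over 70 s, if anything falls off the work surface, if the arm or the gripper's body presses on something with over 40 N, if the wrist force passes 120 N, or if a joint passes its speed limit or range.

## Working session

There is one attempt and no reset: what is moved stays moved. The work goes in short steps, Python scripts to look and compute and a shell command to move; the robot and the scene stay as the last step left them, time stands still between calls to the robot, and variables do not carry over. Pictures are saved under pics/ and viewed, at most 11 in all, crops included, and the job is handed in when it is done.

```bash
ls; mkdir -p pics; cat > h.py <<'E'
import numpy as np, cv2
from plant import ctrl
from scipy.spatial.transform import Rotation as R
def rot(q): return R.from_quat([q[1],q[2],q[3],q[0]])
def cam(n):
    c=ctrl.calibration(n); f=240/np.tan(np.radians(c["vertical_fov"])/2)
    if n=="wrist":
        s=ctrl.sense(); T=np.array(c["tool_from_camera"]); r=rot(s["tool_rot"]).as_matrix()
        return f,c["cx"],c["cy"],r@T[:3,3]+np.array(s["position"]),r@T[:3,:3]
    return f,c["cx"],c["cy"],np.array(c["origin"]),np.array(c["rotation"])
def back(C,u,v,z):
    f,cx,cy,o,r=C; d=r@np.array([(u-cx)/f,(v-cy)/f,1]); return o+d*(z-o[2])/d[2]
def proj(C,p):
    f,cx,cy,o,r=C; q=r.T@(np.array(p)-o); return np.array([cx+f*q[0]/q[2],cy+f*q[1]/q[2]])
E
python3 - <<'E'
from h import *
s=ctrl.sense(); print({k:np.round(v,3) for k,v in s.items()}, ctrl.tcp_to_grasp)
for n in ("top","side","wrist"):
    C=cam(n); im=ctrl.camera(n); cv2.imwrite(f"pics/{n}0.png",im[:,:,::-1]); print(n,C[0],C[3],C[4].round(2).tolist(), ctrl.calibration(n))
    for t in ("key","camera_unit","ring_middle","barrel_seat","pcr_plate","jar","bottle"):
        print(t,[(round(d["conf"],2),np.round(d["box"]).tolist()) for d in ctrl.trace(t,n)[:2]])
E
```

```text
pics
{'time': np.float64(0.0), 'joint_positions': array([ 1.19 ,  0.384,  0.044,  1.6  , -0.018,  1.161, -0.05 ]), 'dq': array([ 0.002, -0.   , -0.001,  0.002,  0.001,  0.   , -0.002]), 'tau': array([-0.0000e+00, -4.3345e+01,  1.0250e+00, -2.4951e+01,  1.0000e-02,
        1.1000e-02, -0.0000e+00]), 'position': array([ 0.181, -0.623,  0.23 ]), 'tool_rot': array([-0.001,  0.99 ,  0.141, -0.   ]), 'force': array([0.347, 0.343, 0.495]), 'torque': array([ 0.029,  0.007, -0.007]), 'grasp_force': np.float64(0.0), 'finger_gap': np.float64(0.997)} 0.0187
top 507.43227133752663 [0.31214355 0.12877039 1.28863962] [0.07, -0.66, 0.74, -0.07] {'vertical_fov': 50.62544466042749, 'cx': 321.1996683927649, 'cy': 237.72913520786472, 'origin': array([0.31214355, 0.12877039, 1.28863962]), 'rotation': array([ 0.06773846, -0.66068472,  0.74394701, -0.07382445])}
key [(0.61, [297.0, 299.0, 34.0, 52.0])]
camera_unit [(0.84, [424.0, 240.0, 80.0, 80.0])]
ring_middle [(0.63, [420.0, 241.0, 84.0, 82.0])]
barrel_seat [(0.9, [425.0, 237.0, 28.0, 31.0])]
pcr_plate [(0.77, [212.0, 333.0, 47.0, 56.0])]
jar [(0.59, [2
[... 687 characters left out ...]
tle [(0.69, [265.0, 217.0, 21.0, 20.0])]
wrist 409.39597365562054 [ 0.24401412 -0.60589849  0.37235529] [[0.28, -0.93, -0.25], [-0.96, -0.27, -0.07], [0.0, 0.26, -0.97]] {'vertical_fov': 60.76018036565991, 'cx': 315.9552248957277, 'cy': 247.50677986012795, 'tool_from_camera': array([[ 8.57723892e-07, -9.66359109e-01, -2.57196564e-01,
         6.52502109e-02],
       [ 9.99999878e-01, -1.26053593e-04,  4.76953345e-04,
        -8.51810809e-05],
       [-4.93328761e-04, -2.57196533e-01,  9.66358991e-01,
        -1.41035886e-01],
       [ 0.00000000e+00,  0.00000000e+00,  0.00000000e+00,
         1.00000000e+00]])}
key []
camera_unit []
ring_middle []
barrel_seat []
pcr_plate []
jar []
bottle []
```

```bash
sed -i 's/np.array(c\["rotation"\])$/rot(c["rotation"]).as_matrix()/' h.py
python3 - <<'E'
from h import *
C=cam("top");S=cam("side");print(C[4].round(2).tolist(),S[4].round(2).tolist())
b={"key":(297,299,.006),"cam":(424,240,.05),"barrel":(425,237,.09),"pcr":(212,333,.02),"jar":(204,284,.06),"bottle":(366,163,.07)}
for k,(u,v,z) in b.items(): print(k,back(C,u,v,z).round(3))
for k,u,v,z in(("key",376,291,.006),("ring",354,220,.068),("barrel",353,210,.09),("bottle",265,217,.1),("pcr",402,351,.02)): print(k,back(S,u,v,z).round(3))
a=cv2.imread("pics/top0.png")[110:410,150:550]; cv2.imwrite("pics/t1.png",cv2.resize(a,(800,600),interpolation=cv2.INTER_CUBIC))
E
```

```text
[[-0.12, -0.97, 0.2], [-0.99, 0.12, -0.02], [-0.0, -0.2, -0.98]] [[-0.98, -0.07, 0.2], [-0.22, 0.38, -0.9], [-0.01, -0.92, -0.38]]
key [0.423 0.181 0.006]
cam [ 0.527 -0.15   0.05 ]
barrel [ 0.527 -0.145  0.09 ]
pcr [0.363 0.397 0.02 ]
jar [0.481 0.399 0.06 ]
bottle [ 0.737 -0.032  0.07 ]
key [0.429 0.191 0.006]
ring [ 0.519 -0.078  0.068]
barrel [ 0.525 -0.096  0.09 ]
bottle [0.732 0.028 0.1  ]
pcr [0.361 0.415 0.02 ]
```

View pics/t1.png

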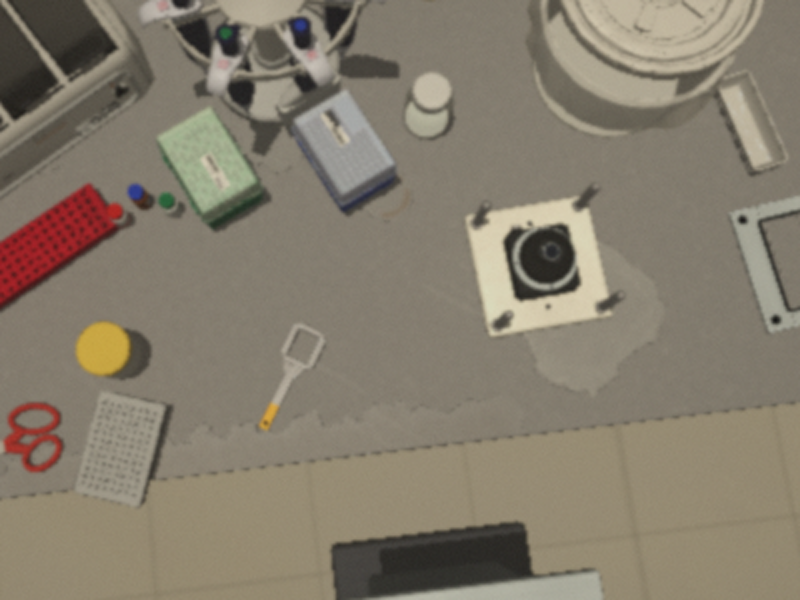

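The top view shows the camera unit's ring at about px (422,239), and the key's head at about (301,284) with its tail tip at about (283,322). I'll move over the camera unit for a close look first.

Careful with the scale: shifts go in shares of 0.6 m and turns go in shares of pi rad. That gives: 0.45 m / 0.6 = 0.75, -0.03 m / 0.6 = -0.05.

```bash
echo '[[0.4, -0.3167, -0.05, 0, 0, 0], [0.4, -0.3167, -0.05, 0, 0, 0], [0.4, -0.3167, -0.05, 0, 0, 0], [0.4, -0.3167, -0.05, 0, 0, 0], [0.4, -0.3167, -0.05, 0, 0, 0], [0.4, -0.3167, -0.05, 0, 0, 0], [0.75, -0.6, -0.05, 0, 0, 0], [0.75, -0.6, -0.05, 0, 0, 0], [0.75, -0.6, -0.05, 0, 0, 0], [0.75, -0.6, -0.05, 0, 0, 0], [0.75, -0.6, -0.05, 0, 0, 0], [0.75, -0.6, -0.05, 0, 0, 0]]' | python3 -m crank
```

```text
refused: ROWS must be a list of objects, one for each row. Nothing was moved.
```

I used the wrong layout. The manual says a list of objects, one for each row; once more.

```bash
echo '[{"d": [0.4, -0.3167, -0.05]}, {"d": [0.4, -0.3167, -0.05]}, {"d": [0.4, -0.3167, -0.05]}, {"d": [0.4, -0.3167, -0.05]}, {"d": [0.4, -0.3167, -0.05]}, {"d": [0.4, -0.3167, -0.05]}, {"d": [0.75, -0.6, -0.05]}, {"d": [0.75, -0.6, -0.05]}, {"d": [0.75, -0.6, -0.05]}, {"d": [0.75, -0.6, -0.05]}, {"d": [0.75, -0.6, -0.05]}, {"d": [0.75, -0.6, -0.05]}]' | python3 -m crank
echo '[{}, {}, {}]' | python3 -m crank
python3 - <<'E'
from h import *
C=cam("top")
for n,u,v in(("head",301,283.5),("tail",283,322.5)):print(n,back(C,u,v,.008))
print(np.round(ctrl.sense()["position"],4),rot(ctrl.sense()["tool_rot"]).as_rotvec())
im=ctrl.camera("wrist");cv2.imwrite("pics/w1.png",im[:,:,::-1])
C=cam("wrist")
for t in("camera_unit","ring_middle","barrel_seat"):
    d=ctrl.trace(t,"wrist")
    if d:
        print(t,d[0]["conf"],d[0]["box"],back(C,*d[0]["box"][:2],.076))
E
```

```text
time: 2.2
position: [0.4695, -0.2148, 0.2605]
tool_rot: [0.0, 0.99, 0.141, 0.0]
force: [0.7, -0.3, 0.3]
finger_gap: 0.999
grasp_force: 0.0
time: 2.45
position: [0.4686, -0.2167, 0.26]
tool_rot: [0.0, 0.99, 0.141, -0.0]
force: [0.1, -0.7, 0.6]
finger_gap: 1.0
grasp_force: 0.0
head [0.46007779 0.16684691 0.008     ]
tail [0.3685959  0.22208838 0.008     ]
[ 0.4686 -0.2167  0.26  ] [ 3.10945223e+00  4.43844848e-01 -6.66965012e-04]
camera_unit 0.92 [241.5, 120.1, 239.6, 236.4] [ 0.52786871 -0.14182794  0.076     ]
ring_middle 0.67 [239.5, 119.1, 242.8, 233.4] [ 0.52815338 -0.14020405  0.076     ]
barrel_seat 0.93 [241.3, 115.9, 87.4, 86.4] [ 0.53078237 -0.14097737  0.076     ]
```

View pics/w1.png

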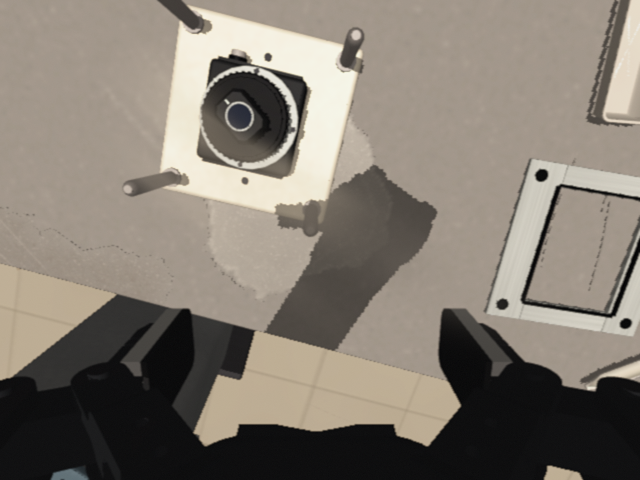

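The ring is at about (240,117), with three standoffs in full view and the fourth cut off at the top. I'll centre the view.

In the tool's units: 0.06 m / 0.6 = 0.1, -0.04 m / 0.6 = -0.0667.

```bash
echo '[{"d": [0.1, -0.0667, 0]}, {"d": [0.1, -0.0667, 0]}, {"d": [0.1, -0.0667, 0]}, {"d": [0.1, -0.0667, 0]}]' | python3 -m crank | head -2
python3 - <<'E'
from h import *
s=ctrl.sense();print(np.round(s["position"],4),np.round(s["dq"],3))
C=cam("wrist");np.savez("c2.npz",*C)
im=ctrl.camera("wrist");cv2.imwrite("pics/w2.png",im[:,:,::-1])
for t in("ring_middle","barrel_seat"):
    d=ctrl.trace(t,"wrist")
    if d: print(t,d[0]["conf"],d[0]["box"],back(C,*d[0]["box"][:2],.076))
u,v=map(int,proj(C,(.53,-.142,.09)));print(u,v)
x0,y0=u-160,max(0,v-120)
cv2.imwrite("pics/w2c.png",cv2.resize(im[y0:y0+240,x0:x0+320,::-1],None,fx=2.5,fy=2.5,interpolation=cv2.INTER_CUBIC));print(x0,y0)
E
```

```text
time: 2.98
position: [0.5159, -0.1599, 0.26]
[ 0.5159 -0.1599  0.26  ] [ 0.028 -0.01   0.057  0.02   0.025  0.007  0.005]
ring_middle 0.7 [300.8, 195.2, 233.6, 234.2] [ 0.53348261 -0.14216675  0.076     ]
barrel_seat 0.63 [298.1, 195.2, 88.0, 84.4] [ 0.53287775 -0.14010851  0.076     ]
298 201
138 81
```

View pics/w2c.png

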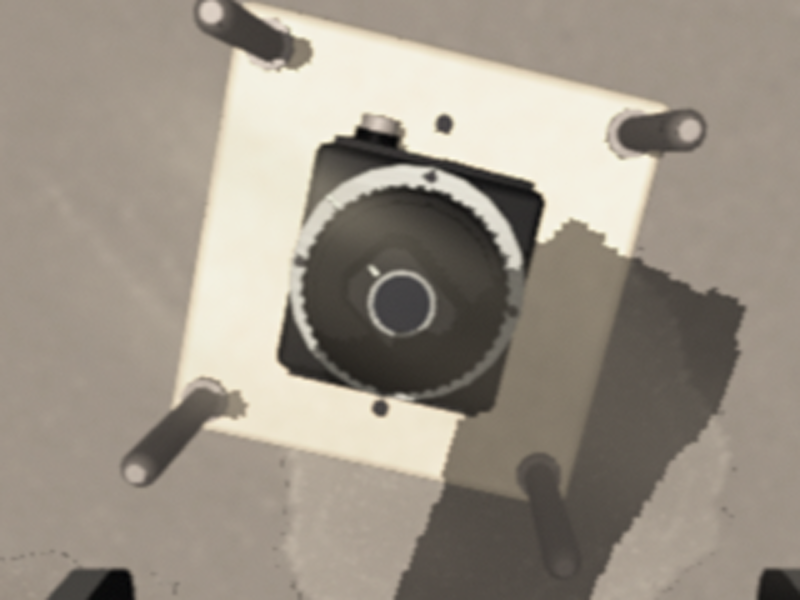

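Standoff tips sit at crop (210,12), (686,128), (137,470) and (563,565). The lens top is at (401,302), with a white mark to its upper left. Next I'll compute poses and make a contrast-enhanced crop of the block.

```bash
python3 - <<'E'
from h import *
z=np.load("c2.npz");C=[z[k] for k in z.files]
P=np.array([back(C,138+u/2.5,81+v/2.5,.1075) for u,v in((210,12),(686,128),(137,470),(563,565))]);print(P.round(4),P.mean(0))
c=P.mean(0)
for p in P: d=p-c;print(np.hypot(d[0],d[1]),np.degrees(np.arctan2(d[1],d[0])))
print("lens",back(C,138+401/2.5,81+302/2.5,.097), "mark",back(C,138+373/2.5,81+270/2.5,.097))
im=cv2.imread("pics/w2.png")[165:240,258:343]
g=cv2.cvtColor(im,cv2.COLOR_BGR2GRAY); g=cv2.resize(g,None,fx=7,fy=7,interpolation=cv2.INTER_CUBIC)
g=np.clip((g.astype(float)-20)*3.2,0,255).astype(np.uint8);cv2.imwrite("pics/w2d.png",g)
for k in range(4):
  print(proj(C,c+[.03*np.cos(k*np.pi/2),.03*np.sin(k*np.pi/2),-.02]))
E
```

```text
[[ 0.5936 -0.0713  0.1075]
 [ 0.6014 -0.2041  0.1075]
 [ 0.4615 -0.0793  0.1075]
 [ 0.4684 -0.2119  0.1075]] [ 0.53122486 -0.14164629  0.1075    ]
0.09406039787346075 48.42074583404652
0.09398862006682428 -41.675022162275575
0.09355670813416021 138.21177586735556
0.09424551160641409 -131.8421308516062
lens [ 0.53114108 -0.14175254  0.097     ] mark [ 0.5379689  -0.13121301  0.097     ]
[309.66617423 161.6106571 ]
[260.98588513 188.77756127]
[288.4523371  236.27263457]
[336.11691737 210.70783594]
```

View pics/w2d.png

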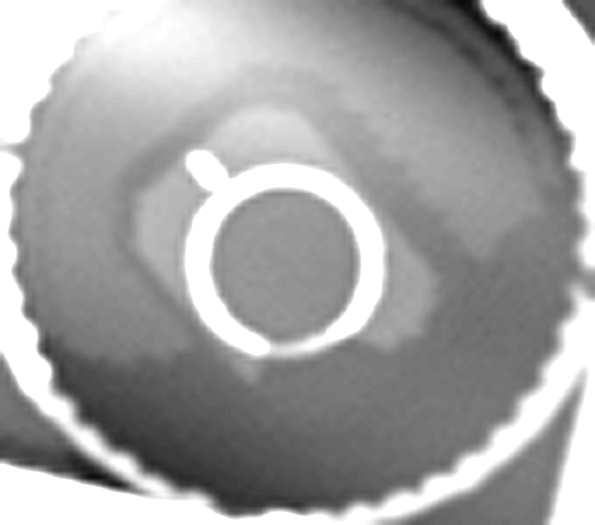

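The lens axis is at (0.5312, −0.1417). The standoffs lie at 48.3° + k·90°, and the mark and flats point along about 56.5°, so the tail goes along 56.5° or −123.5°. Now I'll look at the key from the wrist camera.

```bash
python3 - <<'E'
from h import *
s=ctrl.sense();print(s["joint_positions"].round(2), s["position"])
r=rot(s["tool_rot"])
# put camera roughly over key: tool yaw unchanged; TCP target so key at view centre
d=np.array([.435-.02,.182-.02,.22])-s["position"];print(r.inv().apply(d))
E
```

```text
[ 0.55  0.17 -0.35  1.82  0.06  1.17 -1.11] [ 0.51412334 -0.16333686  0.25967791]
[-0.00540814 -0.34007593  0.03953429]
```

In the tool's units: -0.33 m / 0.6 = -0.55, 0.06 m / 0.6 = 0.1, -2.32 rad / 3.1416 = -0.7385.

```bash
echo '[{"d": [0.0667, -0.55, 0.1], "rot": [0, 0, -0.7385]}, {"d": [0.0667, -0.55, 0.1], "rot": [0, 0, -0.7385]}, {"d": [0.0667, -0.55, 0.1], "rot": [0, 0, -0.7385]}, {"d": [0.0667, -0.55, 0.1], "rot": [0, 0, -0.7385]}, {"d": [0.0667, -0.55, 0.1], "rot": [0, 0, -0.7385]}, {"d": [0.0667, -0.55, 0.1], "rot": [0, 0, -0.7385]}, {"d": [0.0667, -0.55, 0.1], "rot": [0, 0, -0.7385]}, {"d": [0.0667, -0.55, 0.1], "rot": [0, 0, -0.7385]}, {"d": [0.0667, -0.55, 0.1], "rot": [0, 0, -0.7385]}, {"d": [0.0667, -0.55, 0.1], "rot": [0, 0, -0.7385]}, {"d": [0.0667, -0.55, 0.1], "rot": [0, 0, -0.7385]}, {"d": [0.0667, -0.55, 0.1], "rot": [0, 0, -0.7385]}]' | python3 -m crank | head -3
python3 - <<'E'
from h import *
s=ctrl.sense();R0=rot(s["tool_rot"]);x=R0.apply([1,0,0]);print(s["position"],np.degrees(np.arctan2(x[1],x[0])),s["joint_positions"].round(2))
E
```

```text
time: 4.13
position: [0.4616, 0.1651, 0.1997]
tool_rot: [0.0, 0.627, 0.779, -0.0]
[0.46163563 0.16510283 0.19974692] 102.36942916163466 [ 0.27  0.18 -0.75  1.98  0.15  1.04 -0.33]
```

In the tool's units: -0.81 rad / 3.1416 = -0.2578.

```bash
echo '[{"rot": [0, 0, -0.2578]}, {"rot": [0, 0, -0.2578]}, {"rot": [0, 0, -0.2578]}, {"rot": [0, 0, -0.2578]}, {"rot": [0, 0, -0.2578]}, {"rot": [0, 0, -0.2578]}, {"rot": [0, 0, -0.2578]}, {"rot": [0, 0, -0.2578]}]' | python3 -m crank | head -3
python3 - <<'E'
from h import *
s=ctrl.sense();R0=rot(s["tool_rot"]);x=R0.apply([1,0,0]);print(s["position"],np.degrees(np.arctan2(x[1],x[0])))
C=cam("wrist");np.savez("c3.npz",*C)
im=ctrl.camera("wrist");cv2.imwrite("pics/w3.png",im[:,:,::-1])
d=ctrl.trace("key","wrist")
print([(q["conf"],q["box"]) for q in d])
m=d[0]["mask"].astype(np.uint8);np.save("m3.npy",m)
vs,us=np.nonzero(m)
# fit mask: optimise key pose against top surfaces projected (coarse: head at .012, tail .005)
from scipy.optimize import minimize
def poly(p):
    x,y,t=p;c,sn=np.cos(t),np.sin(t)
    W=lambda a,b,z:proj(C,(x+c*a-sn*b,y+sn*a+c*b,z))
    M=np.zeros((480*4,640*4),np.uint8)
    def fill(pts,v):cv2.fillPoly(M,[np.round(np.array([W(*q) for q in pts])*4).astype(np.int32)],v)
    for z in(0,.004,.008,.012): fill([(26,19*0+15.9,z*1e3) and (26e-3,16e-3,z),(19e-3,23e-3,z),(-19e-3,23e-3,z),(-26e-3,16e-3,z),(-26e-3,-16e-3,z),(-19e-3,-23e-3,z),(19e-3,-23e-3,z),(26e-3,-16e-3,z)],1)
    fill([(18.8e-3,14.8e-3,.012),(-18.8e-3,14.8e-3,.012),(-18.8e-3,-14.8e-3,.012),(18.8e-3,-14.8e-3,.012)],0)
    for z in(0,.005): fill([(26e-3,6e-3,z),(113.7e-3,6e-3,z),(113.7e-3,-6e-3,z),(26e-3,-6e-3,z)],1)
    return cv2.resize(M.astype(np.float32),(640,480),interpolation=cv2.INTER_AREA)
f=lambda p:np.abs(poly(p)-m).sum()
b=None
for x0 in(0,.008,-.008):
  r=minimize(f,[.46+x0,.167-x0,2.6],method="Nelder-Mead",options=dict(initial_simplex=[[.46+x0,.167-x0,2.6],[.475+x0,.167-x0,2.6],[.46+x0,.18-x0,2.6],[.46+x0,.167-x0,2.75]],xatol=1e-4,fatol=1))
  if b is None or r.fun<b.fun:b=r
print(b.x,np.degrees(b.x[2]),b.fun,m.sum())
o=im[:,:,::-1].copy();cs,_=cv2.findContours((poly(b.x)>.5).astype(np.uint8),cv2.RETR_LIST,cv2.CHAIN_APPROX_NONE);cv2.drawContours(o,cs,-1,(0,0,255),1);cv2.imwrite("pics/w3o.png",o)
dd=np.array([b.x[0],b.x[1],.1])-s["position"];print(R0.inv().apply(dd))
E
```

```text
time: 4.8
position: [0.4619, 0.1646, 0.1998]
tool_rot: [0.0, 0.272, 0.962, -0.001]
[0.46187322 0.16455426 0.19977179] 148.40095104626067
[(0.79, [321.1, 160.6, 59.8, 182.0]), (0.32, [64.8, 472.8, 36.1, 9.6])]
[0.46264091 0.16917421 2.57664459] 147.63086023086595 644.875 3847
[0.00181448 0.00443087 0.09976682]
```

View pics/w3o.png

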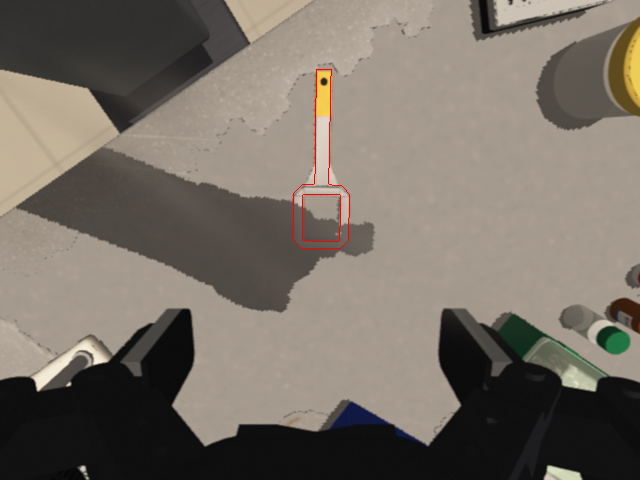

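The mask fit lies on the key: head centre at about (321,217), tail straight up in the image. Descending to grip the head.

In the tool's units: 0.199 m / 0.6 = 0.3317, 0.18 m / 0.6 = 0.3, 0.013 rad / 3.1416 = 0.0041.

```bash
echo '[{"d": [0.0033, 0.0075, 0.0667], "rot": [0, 0, 0.0041]}, {"d": [0.0033, 0.0075, 0.1333], "rot": [0, 0, 0.0041]}, {"d": [0.0033, 0.0075, 0.2], "rot": [0, 0, 0.0041]}, {"d": [0.0033, 0.0075, 0.25], "rot": [0, 0, 0.0041]}, {"d": [0.0033, 0.0075, 0.3], "rot": [0, 0, 0.0041]}, {"d": [0.0033, 0.0075, 0.3317], "rot": [0, 0, 0.0041]}, {"d": [0.0033, 0.0075, 0.3317], "rot": [0, 0, 0.0041]}, {"d": [0.0033, 0.0075, 0.3317], "rot": [0, 0, 0.0041]}]' | python3 -m crank
echo '[{}, {}, {}, {}, {}, {}, {}, {}]' | python3 -m crank 0.3 40
```

```text
time: 5.57
position: [0.4613, 0.1709, 0.0002]
tool_rot: [-0.001, 0.278, 0.961, -0.001]
force: [-0.0, -1.0, 0.5]
finger_gap: 1.001
grasp_force: 0.0
time: 6.23
position: [0.4635, 0.1716, 0.0028]
tool_rot: [0.002, 0.277, 0.961, 0.0]
force: [-1.7, -0.9, 5.5]
finger_gap: 0.526
grasp_force: 40.6
```

In the tool's units: -0.228 m / 0.6 = -0.38, -0.225 m / 0.6 = -0.375, 1.59 rad / 3.1416 = 0.5061.

```bash
echo '[{"d": [0, 0, -0.05]}, {"d": [0, 0, -0.1167]}, {"d": [0, 0, -0.1833]}, {"d": [0, 0, -0.25]}, {"d": [-0.1833, -0.1833, -0.3333], "rot": [0, 0, 0.5061]}, {"d": [-0.1833, -0.1833, -0.3333], "rot": [0, 0, 0.5061]}, {"d": [-0.1833, -0.1833, -0.3333], "rot": [0, 0, 0.5061]}, {"d": [-0.1833, -0.1833, -0.3333], "rot": [0, 0, 0.5061]}, {"d": [-0.375, -0.38, -0.3333], "rot": [0, 0, 0.5061]}, {"d": [-0.375, -0.38, -0.3333], "rot": [0, 0, 0.5061]}, {"d": [-0.375, -0.38, -0.3333], "rot": [0, 0, 0.5061]}, {"d": [-0.375, -0.38, -0.3333], "rot": [0, 0, 0.5061]}]' | python3 -m crank
python3 - <<'E'
from h import *
s=ctrl.sense();R0=rot(s["tool_rot"]);x=R0.apply([1,0,0]);a=np.degrees(np.arctan2(x[1],x[0]));print(a)
print(R0.inv().apply(np.array([.5312,-.1417,.2])-s["position"]),np.radians(a-56.5))
E
```

```text
time: 7.23
position: [0.5309, -0.1437, 0.2019]
tool_rot: [0.001, 0.706, 0.708, -0.0]
force: [1.0, -0.3, -0.6]
finger_gap: 0.524
grasp_force: 42.3
90.12435041546513
[0.00201097 0.00031181 0.00186877] 0.5868556235941897
```

In the tool's units: 0.59 rad / 3.1416 = 0.1878.

```bash
echo '[{"rot": [0, 0, 0.1878]}, {"rot": [0, 0, 0.1878]}, {"rot": [0, 0, 0.1878]}, {"rot": [0, 0, 0.1878]}, {"rot": [0, 0, 0.1878]}, {"rot": [0, 0, 0.1878]}, {"rot": [0, 0, 0.1878]}]' | python3 -m crank
python3 - <<'E'
from h import *
s=ctrl.sense();R0=rot(s["tool_rot"]);x=R0.apply([1,0,0]);a=np.degrees(np.arctan2(x[1],x[0]));print(a)
print(R0.inv().apply(np.array([.5312,-.1417,.2])-s["position"]),np.radians(a-56.5))
C=cam("wrist");np.savez("c4.npz",*C,s["position"],R0.as_matrix())
im=ctrl.camera("wrist");cv2.imwrite("pics/w4.png",im[:,:,::-1])
print([(q["conf"],q["box"]) for q in ctrl.trace("key","wrist")])
# predicted tail tip corners if eye on tcp, underside at TCP z
for p in ((.1137,.006,-.005),(.1137,-.006,-.005),(.026,0,-.012),(0,0,0)): print(proj(C,s["position"]+R0.apply(p)))
E
```

```text
time: 7.82
position: [0.5309, -0.141, 0.2013]
tool_rot: [0.0, 0.879, 0.476, 0.0]
force: [-0.1, -0.1, -0.8]
finger_gap: 0.523
grasp_force: 42.3
56.86632507189645
[-0.00040948  0.00068344  0.00131551] 0.006393578637197961
[(0.74, [316.2, 197.9, 132.7, 393.8])]
[336.23267914 -34.10524743]
[294.93559323 -34.12460224]
[315.65309658 261.80316217]
[315.65225064 318.99709493]
```

View pics/w4.png

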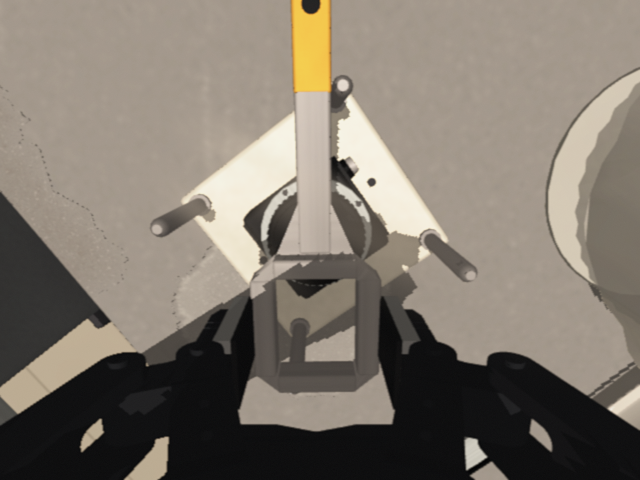

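The key is held squarely, with its tail up the image and about 0.7° counterclockwise of the tool axis. The tail hole is at (311,3) and the tail axis reaches the head at about (315,255). I'll measure the head's fore-aft offset from edge profiles.

```bash
python3 - <<'E'
from h import *
z=np.load("c4.npz");L=[z[k] for k in z.files];C=L[:5];p0,r=L[5],L[6]
g=cv2.cvtColor(cv2.imread("pics/w4.png"),cv2.COLOR_BGR2GRAY).astype(float)
pr=g[:,325:345].mean(1);print("profile");print({i:int(pr[i]) for i in list(range(248,284,1))+list(range(350,398,1))})
for dz in(0,.003,-.003):
  print(dz,[(k,round(proj(C,p0+r@np.array([x,0,-h-dz]))[1],1)) for k,x,h in(("fo_t",.026,.012),("fi_t",.0188,.012),("bi_b",-.0188,0),("bi_t",-.0188,.012),("bo_t",-.026,.012))])
  print([ (round(proj(C,p0+r@np.array([x,y,-.012-dz]))[0],1)) for x,y in((0,-.023),(0,-.0148),(0,.0148),(0,.023))], proj(C,p0+r@np.array([0,0,-.012-dz]))[1])
print({i:int(g[300:306,i].mean()) for i in list(range(244,290,2))+list(range(344,390,2))})
E
```

```text
profile
{248: 172, 249: 172, 250: 173, 251: 169, 252: 161, 253: 144, 254: 105, 255: 84, 256: 81, 257: 80, 258: 79, 259: 81, 260: 84, 261: 87, 262: 88, 263: 89, 264: 89, 265: 88, 266: 87, 267: 87, 268: 86, 269: 86, 270: 85, 271: 85, 272: 85, 273: 85, 274: 85, 275: 85, 276: 85, 277: 82, 278: 75, 279: 55, 280: 48, 281: 59, 282: 75, 283: 91, 350: 164, 351: 165, 352: 166, 353: 165, 354: 165, 355: 164, 356: 164, 357: 164, 358: 164, 359: 166, 360: 154, 361: 98, 362: 68, 363: 68, 364: 70, 365: 70, 366: 69, 367: 70, 368: 71, 369: 70, 370: 69, 371: 68, 372: 68, 373: 68, 374: 69, 375: 73, 376: 78, 377: 81, 378: 83, 379: 83, 380: 83, 381: 83, 382: 83, 383: 83, 384: 83, 385: 82, 386: 82, 387: 82, 388: 83, 389: 83, 390: 82, 391: 97, 392: 144, 393: 160, 394: 159, 395: 156, 396: 153, 397: 154}
0 [('fo_t', np.float64(261.8)), ('fi_t', np.float64(282.4)), ('bi_b', np.float64(363.9)), ('bi_t', np.float64(381.8)), ('bo_t', np.float64(399.3))]
[np.float64(249.1), np.float64(272.8), np.float64(358.5), np.float64(382.2)] 333.80418630698307
0.003 [('fo_t', np.float64(264.5)), ('fi_t', np.float64(285.6)), ('
[... 155 characters left out ...]
83.6)] 337.89301717355653
-0.003 [('fo_t', np.float64(259.2)), ('fi_t', np.float64(279.5)), ('bi_b', np.float64(359.8)), ('bi_t', np.float64(377.0)), ('bo_t', np.float64(394.3))]
[np.float64(250.4), np.float64(273.7), np.float64(357.6), np.float64(380.9)] 329.8795017256449
{244: 67, 246: 43, 248: 14, 250: 10, 252: 44, 254: 83, 256: 84, 258: 84, 260: 85, 262: 87, 264: 87, 266: 87, 268: 86, 270: 84, 272: 77, 274: 66, 276: 85, 278: 122, 280: 123, 282: 124, 284: 125, 286: 125, 288: 124, 344: 128, 346: 128, 348: 128, 350: 127, 352: 124, 354: 110, 356: 68, 358: 72, 360: 83, 362: 85, 364: 83, 366: 84, 368: 85, 370: 86, 372: 87, 374: 86, 376: 86, 378: 81, 380: 37, 382: 16, 384: 19, 386: 45, 388: 69}
```

```bash
python3 - <<'E'
from h import *
z=np.load("c4.npz");L=[z[k] for k in z.files];C=L[:5];p0,r=L[5],L[6]
P=np.array([back(C,u,v,.1075) for u,v in((158,229),(343,84),(470,274),(299,323))]);c=P[[0,2]].mean(0);print(P.round(4),P.mean(0).round(4),c)
for q in P: d=q-c;print(np.hypot(*d[:2]).round(4),np.degrees(np.arctan2(d[1],d[0])).round(2))
o=cv2.imread("pics/w4.png")
cr=cv2.resize(o[60:360,140:490],None,fx=2,fy=2,interpolation=cv2.INTER_CUBIC);cv2.imwrite("pics/w4c.png",cr)
s=ctrl.sense();print(s["position"],s["joint_positions"].round(2))
E
```

```text
[[ 0.4611 -0.0789  0.1075]
 [ 0.5943 -0.0708  0.1075]
 [ 0.6014 -0.2037  0.1075]
 [ 0.497  -0.174   0.1075]] [ 0.5385 -0.1319  0.1075] [ 0.53126941 -0.141303    0.1075    ]
0.0939 138.33
0.0946 48.2
0.0939 -41.67
0.0474 -136.37
[ 0.53089755 -0.14103107  0.20116261] [ 0.58  0.26 -0.45  1.85  0.13  1.06 -0.5 ]
```

View pics/w4c.png

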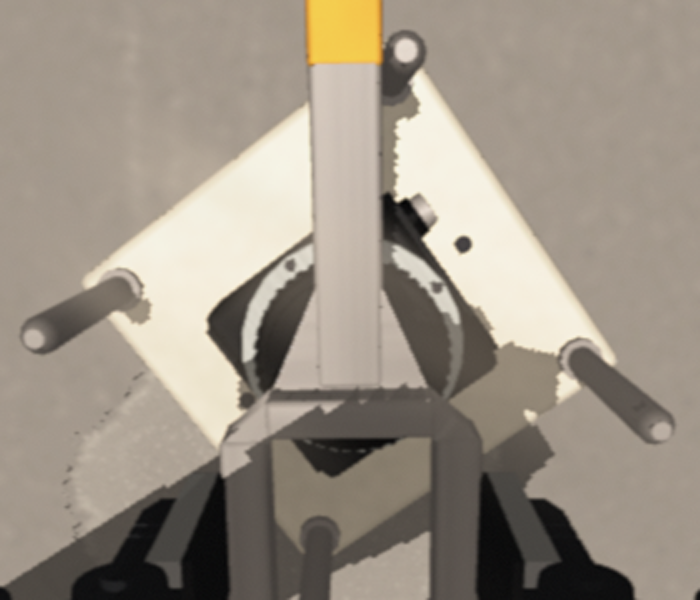

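Lens centre re-measured at (0.5313, −0.1413), so the key is lined up. The standoff tip at crop (405,50) is just clear on the clockwise side of the tail. Descending.

In the tool's units: 0.096 m / 0.6 = 0.16, 0.09 m / 0.6 = 0.15.

```bash
echo '[{"d": [0, 0.0007, 0.0667]}, {"d": [0, 0.0007, 0.1167]}, {"d": [0, 0.0007, 0.15]}, {"d": [0, 0.0007, 0.16]}, {"d": [0, 0.0007, 0.16]}]' | python3 -m crank
echo '[{"d": [0, 0, 0.005]}, {"d": [0, 0, 0.01]}, {"d": [0, 0, 0.0133]}, {"d": [0, 0, 0.0167]}, {"d": [0, 0, 0.0167]}]' | python3 -m crank
```

```text
time: 8.33
position: [0.5295, -0.141, 0.103]
tool_rot: [-0.002, 0.88, 0.475, -0.002]
force: [-0.3, 0.6, -1.0]
finger_gap: 0.526
grasp_force: 42.3
time: 8.75
position: [0.5317, -0.1414, 0.0955]
tool_rot: [0.0, 0.88, 0.475, 0.0]
force: [-0.2, -0.8, -1.4]
finger_gap: 0.524
grasp_force: 42.3
```

In the tool's units: 0.008 m / 0.6 = 0.0133, 0.006 m / 0.6 = 0.01.

```bash
echo '[{"d": [0, 0, 0.005]}, {"d": [0, 0, 0.01]}, {"d": [0, 0, 0.0133]}, {"d": [0, 0, 0.0133]}]' | python3 -m crank
echo '[{"d": [0, 0, 0.0033]}, {"d": [0, 0, 0.0067]}, {"d": [0, 0, 0.01]}, {"d": [0, 0, 0.01]}]' | python3 -m crank
```

```text
time: 9.08
position: [0.5311, -0.1415, 0.0863]
tool_rot: [-0.0, 0.88, 0.475, -0.0]
force: [-0.4, 0.4, -2.2]
finger_gap: 0.521
grasp_force: 42.3
time: 9.42
position: [0.5313, -0.1413, 0.0822]
tool_rot: [-0.0, 0.88, 0.475, -0.001]
force: [-5.2, 0.4, 8.1]
finger_gap: 0.52
grasp_force: 43.3
```

In the tool's units: 0.0015 m / 0.6 = 0.0025.

```bash
echo '[{"d": [0, 0, 0.0025]}, {"d": [0, 0, 0.0025]}, {"d": [0, 0, 0.0025]}]' | python3 -m crank
python3 - <<'E'
from h import *
s=ctrl.sense();print(s["position"],s["force"],s["torque"])
im=ctrl.camera("wrist");cv2.imwrite("pics/w5.png",im[:,:,::-1])
E
```

```text
time: 9.67
position: [0.5314, -0.1414, 0.0822]
tool_rot: [0.0, 0.88, 0.475, -0.001]
force: [-7.5, 1.9, 16.6]
finger_gap: 0.522
grasp_force: 44.1
[ 0.53140522 -0.14136717  0.08218269] [-7.50096228  1.85224459 16.64648026] [ 0.36693117  1.62273915 -0.02621173]
```

View pics/w5.png

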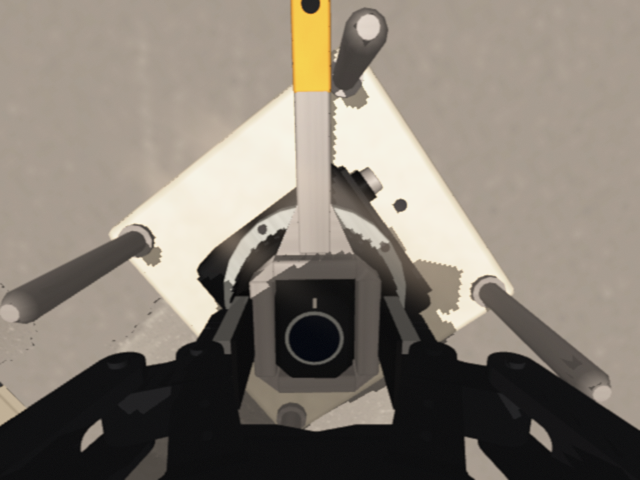

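The key is down over the block: lens at about (315,338), tail clear of the standoff on its clockwise side, with a firm stop at the right height. Release, rotate CCW, and go down to the ring.

In the tool's units: -0.003 m / 0.6 = -0.005.

```bash
echo '[{"d": [0, 0, -0.005]}, {"d": [0, 0, -0.005]}, {"d": [0, 0, -0.005]}, {"d": [0, 0, -0.005]}, {"d": [0, 0, -0.005]}]' | python3 -m crank 1.0
echo '[{"rot": [0, 0, -0.2324]}, {"rot": [0, 0, -0.2324]}, {"rot": [0, 0, -0.2324]}, {"rot": [0, 0, -0.2324]}, {"rot": [0, 0, -0.2324]}, {"rot": [0, 0, -0.2324]}, {"rot": [0, 0, -0.2324]}]' | python3 -m crank
python3 - <<'E'
from h import *
s=ctrl.sense();R0=rot(s["tool_rot"]);x=R0.apply([1,0,0]);print(np.degrees(np.arctan2(x[1],x[0])),s["torque"])
print(R0.inv().apply(np.array([.5312,-.1415,.061])-s["position"]),s["joint_positions"].round(2))
E
```

```text
time: 10.13
position: [0.5314, -0.1415, 0.0821]
tool_rot: [-0.0, 0.88, 0.475, 0.0]
force: [0.2, 0.5, -0.5]
finger_gap: 0.999
grasp_force: 0.0
time: 10.72
position: [0.5313, -0.1415, 0.082]
tool_rot: [-0.0, 0.652, 0.758, 0.0]
force: [-0.3, -0.3, -0.3]
finger_gap: 1.002
grasp_force: 0.0
98.61759270452393 [ 0.03250603 -0.0074135   0.01993156]
[-1.33327149e-05 -5.93050988e-05  2.10089426e-02] [ 0.66  0.44 -0.56  1.93  0.31  0.85  0.09]
```

In the tool's units: 0.021 m / 0.6 = 0.035, 0.012 m / 0.6 = 0.02.

```bash
echo '[{"d": [0, 0, 0.02]}, {"d": [0, 0, 0.035]}, {"d": [0, 0, 0.035]}, {"d": [0, 0, 0.035]}]' | python3 -m crank
echo '[{}, {}, {}, {}, {}]' | python3 -m crank 0.5 70
python3 - <<'E'
from h import *
s=ctrl.sense();R0=rot(s["tool_rot"]);x=R0.apply([1,0,0]);print(np.degrees(np.arctan2(x[1],x[0])),s["torque"])
E
```

```text
time: 11.05
position: [0.5301, -0.1411, 0.0599]
tool_rot: [-0.001, 0.653, 0.758, -0.001]
force: [0.9, -0.2, 0.5]
finger_gap: 0.998
grasp_force: 0.0
time: 11.47
position: [0.5309, -0.1414, 0.0625]
tool_rot: [-0.0, 0.653, 0.758, -0.001]
force: [-2.9, 0.9, 5.5]
finger_gap: 0.737
grasp_force: 74.8
98.52151869094688 [0.03036078 0.54120335 0.01145217]
```

Careful with the scale: shifts go in shares of 0.6 m and turns go in shares of pi rad. That gives: -0.002 m / 0.6 = -0.0033, 0.18 rad / 3.1416 = 0.0573.

```bash
cat > t.py <<'E'
from h import *
s=ctrl.sense();R0=rot(s["tool_rot"]);x=R0.apply([1,0,0]);print("yaw",np.radians(98.52)-np.arctan2(x[1],x[0]),"T",s["torque"].round(3),"F",s["force"].round(1),s["grasp_force"])
E
echo '[{"d": [0, 0, -0.0033]}, {"d": [0, 0, -0.0033], "rot": [0, 0, 0.0191]}, {"d": [0, 0, -0.0033], "rot": [0, 0, 0.0382]}, {"d": [0, 0, -0.0033], "rot": [0, 0, 0.0573]}]' | python3 -m crank | head -2;python3 t.py
echo '[{"rot": [0, 0, 0.0191]}, {"rot": [0, 0, 0.0382]}]' | python3 -m crank | head -2;python3 t.py
echo '[{"rot": [0, 0, 0.0159]}, {"rot": [0, 0, 0.0318]}]' | python3 -m crank | head -2;python3 t.py
```

```text
time: 11.8
position: [0.5308, -0.1414, 0.0628]
yaw 0.18174865242978933 T [-0.076 -0.238  0.209] F [ 0.  -0.1 -3.5] 80.06052374839783
time: 11.97
position: [0.5308, -0.1414, 0.0628]
yaw 0.30162744874253855 T [-0.093 -0.197  0.146] F [-0.5 -0.8 -3.3] 80.11968612670898
time: 12.13
position: [0.5309, -0.1415, 0.0628]
yaw 0.40108502182783745 T [-0.17  -0.227  0.119] F [-0.1 -1.  -3.9] 80.1423704624176
```

In the tool's units: 0.06 rad / 3.1416 = 0.0191.

```bash
echo '[{"rot": [0, 0, 0.0095]}, {"rot": [0, 0, 0.0191]}]' | python3 -m crank | head -1;python3 t.py
echo '[{"rot": [0, 0, 0.0095]}, {"rot": [0, 0, 0.0191]}]' | python3 -m crank | head -1;python3 t.py
```

```text
time: 12.3
yaw 0.46012321119942845 T [-0.21  -0.212  0.194] F [-0.7 -0.5 -4.6] 80.14328956604004
time: 12.47
yaw 0.5200438426749139 T [-0.213 -0.272  0.19 ] F [ 0.3 -0.3 -4.3] 80.1440942287445
```

```bash
python3 - <<'E'
from h import *
im=ctrl.camera("wrist");cv2.imwrite("pics/w6.png",im[:,:,::-1])
E
```

```text
(no output)
```

View pics/w6.png

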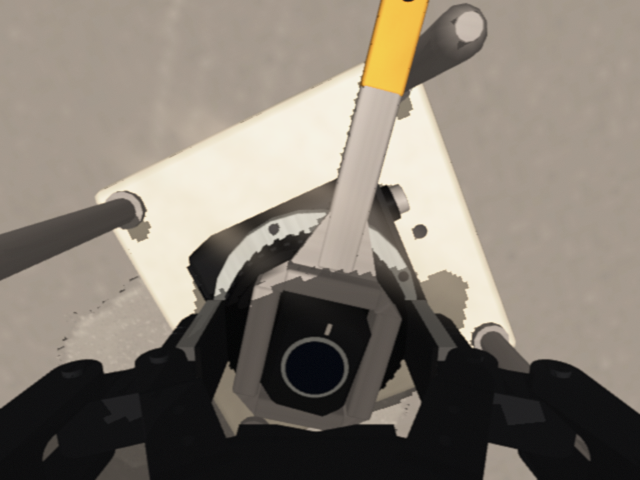

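The tail at about (405,90) is stopped against the standoff, and the mark lies along the flats, so the barrel is held. Continuing the turn.

In the tool's units: 0.06 rad / 3.1416 = 0.0191.

```bash
echo '[{"rot": [0, 0, 0.0095]}, {"rot": [0, 0, 0.0191]}]' | python3 -m crank | head -1;python3 t.py
echo '[{"rot": [0, 0, 0.0095]}, {"rot": [0, 0, 0.0191]}]' | python3 -m crank | head -1;python3 t.py
```

```text
time: 12.68
yaw 0.5796204123073272 T [-0.246 -0.292  0.182] F [ 0.2 -0.4 -3.9] 80.09826064109802
time: 12.85
yaw 0.6395297713184294 T [-0.261 -0.266  0.163] F [ 0.1 -0.7 -5. ] 80.08451700210571
```

In the tool's units: 0.06 rad / 3.1416 = 0.0191.

```bash
echo '[{"rot": [0, 0, 0.0095]}, {"rot": [0, 0, 0.0191]}]' | python3 -m crank | head -1;python3 t.py
echo '[{"rot": [0, 0, 0.0095]}, {"rot": [0, 0, 0.0191]}]' | python3 -m crank | head -1;python3 t.py
```

```text
time: 13.02
yaw 0.6995835803563155 T [-0.317 -0.231  0.14 ] F [-0.8 -1.3 -5. ] 80.07956743240356
time: 13.18
yaw 0.7596280759205947 T [-0.33  -0.207  0.21 ] F [ 0.2  0.2 -5.6] 80.07581233978271
```

In the tool's units: 0.06 rad / 3.1416 = 0.0191.

```bash
echo '[{"rot": [0, 0, 0.0095]}, {"rot": [0, 0, 0.0191]}]' | python3 -m crank | head -1;python3 t.py
echo '[{"rot": [0, 0, 0.0095]}, {"rot": [0, 0, 0.0191]}]' | python3 -m crank | head -1;python3 t.py
```

```text
time: 13.35
yaw 0.8195815837580868 T [-0.31  -0.341  0.223] F [ 0.  -1.2 -4. ] 80.0727367401123
time: 13.52
yaw 0.8795631494003513 T [-0.347 -0.25   0.197] F [-0.8 -0.8 -4.9] 80.07019400596619
```

In the tool's units: 0.06 rad / 3.1416 = 0.0191.

```bash
echo '[{"rot": [0, 0, 0.0095]}, {"rot": [0, 0, 0.0191]}]' | python3 -m crank | head -1;python3 t.py
echo '[{"rot": [0, 0, 0.0095]}, {"rot": [0, 0, 0.0191]}]' | python3 -m crank | head -1;python3 t.py
```

```text
time: 13.68
yaw 0.9394946513238062 T [-0.397 -0.227  0.12 ] F [ 1.3 -0.6 -4.6] 80.06847739219666
time: 13.85
yaw 0.9994940735190022 T [-0.416 -0.231  0.185] F [ 0.4  0.2 -5. ] 80.06706833839417
```

In the tool's units: 0.06 rad / 3.1416 = 0.0191.

```bash
echo '[{"rot": [0, 0, 0.0095]}, {"rot": [0, 0, 0.0191]}]' | python3 -m crank | head -1;python3 t.py
echo '[{"rot": [0, 0, 0.0095]}, {"rot": [0, 0, 0.0191]}]' | python3 -m crank | head -1;python3 t.py
```

```text
time: 14.02
yaw 1.0595962341814935 T [-0.422 -0.22   0.196] F [ 0.6 -1.1 -4.4] 80.06632089614868
time: 14.18
yaw 1.1194597611205053 T [-0.433 -0.2    0.201] F [ 0.3 -0.8 -5.6] 80.06614565849304
```

In the tool's units: 0.06 rad / 3.1416 = 0.0191.

```bash
echo '[{"rot": [0, 0, 0.0095]}, {"rot": [0, 0, 0.0191]}]' | python3 -m crank | head -1;python3 t.py
echo '[{"rot": [0, 0, 0.0095]}, {"rot": [0, 0, 0.0191]}]' | python3 -m crank | head -1;python3 t.py
```

```text
time: 14.35
yaw 1.1793791920586543 T [-0.449 -0.221  0.271] F [ 0.8 -1.2 -5.8] 80.0648581981659
time: 14.52
yaw 1.2381160350764433 T [-0.453 -0.189  0.436] F [-0.1 -1.4 -5.6] 80.041583776474
```

Contact made. A little more.

In the tool's units: 0.05 rad / 3.1416 = 0.0159.

```bash
echo '[{"rot": [0, 0, 0.008]}, {"rot": [0, 0, 0.0159]}]' | python3 -m crank | head -1;python3 t.py
```

```text
time: 14.68
yaw 1.2886281288266794 T [-0.689 -0.223  0.61 ] F [ 0.6 -1.4 -7.3] 79.95704412460327
```

In the tool's units: -0.02 m / 0.6 = -0.0333, -0.54 rad / 3.1416 = -0.1719.

```bash
echo '[{}, {}, {}, {}, {}]' | python3 -m crank 1.0 40 | head -2
echo '[{"d": [0, 0, -0.0333]}, {"d": [0, 0, -0.0333], "rot": [0, 0, -0.0318]}, {"d": [0, 0, -0.0333], "rot": [0, 0, -0.0637]}, {"d": [0, 0, -0.0333], "rot": [0, 0, -0.0955]}, {"d": [0, 0, -0.0333], "rot": [0, 0, -0.1273]}, {"d": [0, 0, -0.0333], "rot": [0, 0, -0.1592]}, {"d": [0, 0, -0.0333], "rot": [0, 0, -0.1719]}, {"d": [0, 0, -0.0333], "rot": [0, 0, -0.1719]}]' | python3 -m crank
python3 t.py; python3 - <<'E'
from h import *
s=ctrl.sense();x=rot(s["tool_rot"]).apply([1,0,0]);print(np.degrees(np.arctan2(x[1],x[0])))
im=ctrl.camera("wrist");cv2.imwrite("pics/w7.png",im[:,:,::-1])
g=cv2.cvtColor(im,cv2.COLOR_RGB2HSV)
m=(cv2.inRange(g,(18,120,120),(32,255,255))>0);m[:,:250]=0;m[:,380:]=0
for v in(5,30,60,80):
    u=np.nonzero(m[v])[0];print(v,u.min(),u.max())
E
```

```text
time: 15.1
position: [0.5323, -0.1413, 0.0643]
time: 15.77
position: [0.5317, -0.1415, 0.0839]
tool_rot: [0.0, 0.885, 0.466, 0.0]
force: [-0.1, -0.4, -0.3]
finger_gap: 0.998
grasp_force: 0.0
yaw 0.7494910044136367 T [ 0.04   0.01  -0.006] F [-0.1 -0.4 -0.3] 0.0
55.57732866407767
5 295 332
30 296 332
60 296 332
80 296 332
```

View pics/w7.png

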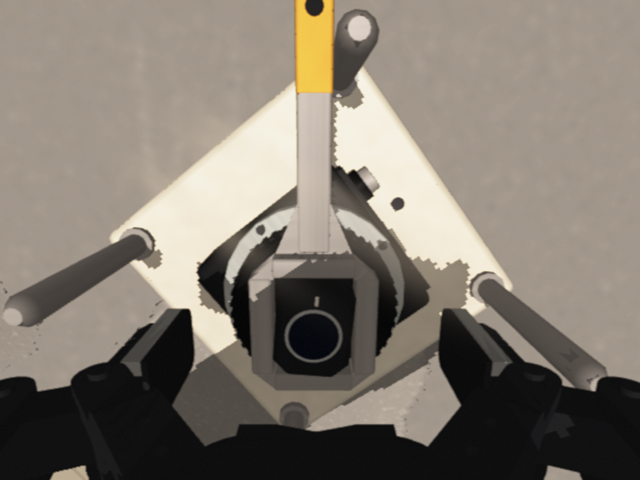

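Key and tool are in line, with the tail at u≈314 and the eye at (315,335). Grip and lift.

In the tool's units: 0.0015 m / 0.6 = 0.0025.

```bash
echo '[{"d": [0, 0, 0.0025]}, {"d": [0, 0, 0.0025]}, {"d": [0, 0, 0.0025]}, {"d": [0, 0, 0.0025]}, {"d": [0, 0, 0.0025]}, {"d": [0, 0, 0.0025]}, {"d": [0, 0, 0.0025]}]' | python3 -m crank 0.3 35
echo '[{"d": [0, 0, -0.005]}, {"d": [0, 0, -0.0117]}, {"d": [0, 0, -0.02]}, {"d": [0, 0, -0.03]}, {"d": [0, 0, -0.0417]}, {"d": [0, 0, -0.0583]}, {"d": [0, 0, -0.0833]}, {"d": [0, 0, -0.1333]}, {"d": [0, 0, -0.1667]}, {"d": [0, 0, -0.1667]}]' | python3 -m crank
```

```text
time: 16.4
position: [0.531, -0.1411, 0.0822]
tool_rot: [-0.0, 0.885, 0.466, -0.0]
force: [-2.8, 1.2, 5.9]
finger_gap: 0.525
grasp_force: 36.5
time: 17.23
position: [0.5361, -0.1422, 0.1886]
tool_rot: [0.004, 0.885, 0.466, 0.004]
force: [-0.3, 0.6, -0.2]
finger_gap: 0.521
grasp_force: 37.5
```

In the tool's units: -0.207 m / 0.6 = -0.345, 0.175 m / 0.6 = 0.2917, -0.78 rad / 3.1416 = -0.2483.

```bash
python3 - <<'E'
from h import *
im=ctrl.camera("wrist");cv2.imwrite("pics/w8.png",im[:,:,::-1])
print([(q["conf"],q["box"]) for q in ctrl.trace("key","wrist")],ctrl.sense()["position"])
t=ctrl.camera("top");cv2.imwrite("pics/t8.png",t[:,:,::-1])
E
echo '[{"d": [0.15, -0.1667, 0], "rot": [0, 0, -0.1273]}, {"d": [0.15, -0.1667, 0], "rot": [0, 0, -0.1273]}, {"d": [0.15, -0.1667, 0], "rot": [0, 0, -0.1273]}, {"d": [0.15, -0.1667, 0], "rot": [0, 0, -0.1273]}, {"d": [0.2917, -0.345, 0], "rot": [0, 0, -0.2483]}, {"d": [0.2917, -0.345, 0], "rot": [0, 0, -0.2483]}, {"d": [0.2917, -0.345, 0], "rot": [0, 0, -0.2483]}, {"d": [0.2917, -0.345, 0], "rot": [0, 0, -0.2483]}, {"d": [0.2917, -0.345, 0], "rot": [0, 0, -0.2483]}, {"d": [0.2917, -0.345, 0], "rot": [0, 0, -0.2483]}, {"d": [0.2917, -0.345, 0], "rot": [0, 0, -0.2483]}]' | python3 -m crank
```

```text
[(0.7, [316.0, 198.3, 135.0, 396.7])] [ 0.53266822 -0.14171886  0.1839434 ]
time: 18.3
position: [0.4594, 0.1181, 0.1811]
tool_rot: [-0.0, 0.642, 0.767, -0.001]
force: [-0.2, -1.0, -1.5]
finger_gap: 0.525
grasp_force: 37.5
```

View pics/w8.png

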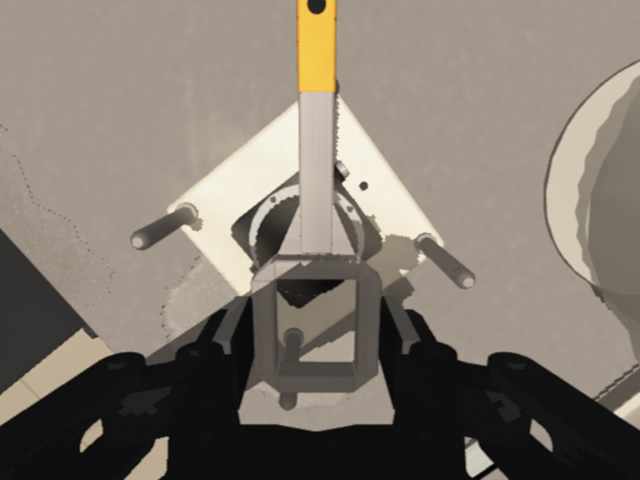

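The key came off cleanly, held level and square. Lowering it onto the open bench.

```bash
echo '[{"d": [0, 0, 0.0667]}, {"d": [0, 0, 0.1333]}, {"d": [0, 0, 0.2]}, {"d": [0, 0, 0.2417]}, {"d": [0, 0, 0.2667]}, {"d": [0, 0, 0.2833]}, {"d": [0, 0, 0.2833]}]' | python3 -m crank
echo '[{"d": [0, 0, 0.005]}, {"d": [0, 0, 0.0083]}, {"d": [0, 0, 0.01]}, {"d": [0, 0, 0.0117]}, {"d": [0, 0, 0.0117]}]' | python3 -m crank
```

```text
time: 18.88
position: [0.4582, 0.1174, 0.0095]
tool_rot: [-0.001, 0.642, 0.766, -0.002]
force: [-1.2, 0.2, -2.1]
finger_gap: 0.522
grasp_force: 37.5
time: 19.3
position: [0.4603, 0.12, 0.0056]
tool_rot: [0.001, 0.641, 0.767, 0.001]
force: [1.0, 0.3, -1.0]
finger_gap: 0.525
grasp_force: 37.5
```

In the tool's units: 0.003 m / 0.6 = 0.005, 0.002 m / 0.6 = 0.0033.

```bash
echo '[{"d": [0, 0, 0.0017]}, {"d": [0, 0, 0.0033]}, {"d": [0, 0, 0.005]}, {"d": [0, 0, 0.005]}]' | python3 -m crank
```

```text
time: 19.63
position: [0.4599, 0.12, 0.0027]
tool_rot: [0.0, 0.641, 0.767, -0.0]
force: [-1.6, -1.5, 5.7]
finger_gap: 0.527
grasp_force: 38.2
```

Contact at 5.7 N. Release and withdraw.

In the tool's units: -0.18 m / 0.6 = -0.3, -0.14 m / 0.6 = -0.2333.

```bash
echo '[{}, {}, {}, {}, {}]' | python3 -m crank 1.0 | head -2
echo '[{"d": [0, 0, -0.0333]}, {"d": [0, 0, -0.1]}, {"d": [0, 0, -0.1667]}, {"d": [0, 0, -0.2333]}, {"d": [0, 0, -0.3]}, {"d": [0, 0, -0.3]}, {"d": [0, 0, -0.3]}]' | python3 -m crank
python3 - <<'E'
from h import *
C=cam("wrist");im=ctrl.camera("wrist");s=ctrl.sense()
print([(q["conf"],q["box"],back(C,*q["box"][:2],.006)) for q in ctrl.trace("key","wrist")])
t=ctrl.camera("top");cv2.imwrite("pics/t9.png",t[:,:,::-1])
for n in("key","pcr_plate","jar","bottle"):print(n,[(q["conf"],q["box"]) for q in ctrl.trace(n,"top")])
E
```

```text
time: 20.05
position: [0.4596, 0.12, 0.0019]
time: 20.63
position: [0.462, 0.1206, 0.1849]
tool_rot: [0.003, 0.641, 0.767, 0.002]
force: [-0.2, -0.4, -0.7]
finger_gap: 0.999
grasp_force: 0.0
[(0.78, [311.9, 163.2, 64.6, 187.7], array([0.45235761, 0.16591557, 0.006     ]))]
key [(0.53, [298.2, 289.6, 38.2, 15.6])]
pcr_plate [(0.66, [210.4, 334.4, 50.4, 55.0])]
jar [(0.85, [205.4, 285.9, 28.9, 29.2])]
bottle [(0.9, [362.7, 161.6, 21.2, 34.0])]
```

```bash
python3 -c "
from plant import ctrl
print(ctrl.job_done())"
```

```text
the job is handed in; nothing more can be done
None
```

I handed the job in at about 21 s with no verdict shown: the lock ring is tight (0.61 N m at the end of the turn, estimated 0.09 rad past first touch), the key held the barrel throughout, and the key now lies flat on the bench with the other things undisturbed.

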